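# Index a sample cup and hold the photometer's shutter open

## Robot

A 6-joint arm with a two-finger parallel gripper is mounted at the origin on the work surface. World frame = base frame: x ahead of the robot, y to its left, z up, the work surface at z = 0. Lengths are in m, angles in rad, forces in N, time in s.
With the tool pointing down it reaches from about 0.3 to 0.875 m from the base axis. Payload 6.4 kg.
Tool frame: the origin (TCP) lies midway between the tips of the shut fingers; the grasp point (between the pads) lies 19 mm behind it; z points along the fingers, y is the line along which they close (so a half turn about z gives the same grasp; the last joint's range is limited). The gripper opens to 85 mm and grips with 20 to 120 N. Pads are 22 mm wide; open, the fingers measure 114 mm over their backs; the gripper's body (76 mm by 85 mm) begins 54 mm behind the grasp point. The pads swing forward as they close: fully open they stand 13 mm farther back than shut.
Start: joints at [0.916, 0.181, 1.607, -0, 1.354, -0.206], TCP at [0.249, 0.518, 0.231] pointing down, gripper open.
Joint ranges: [-2.99, 2.99], [-0.89, 2.07], [0.3, 2.58], [-1.14, 4.28], [0, 2.63], [-3.12, 3.12]. Speed limits (rad/s): [2.57, 2.57, 3.01, 3.14, 3.14, 3.14].

## Interface

Orientations are given as a rotation vector (axis times angle).
In Python, from cell import bot gives the robot as it stands.
- The arm moves only by the tool servo_tool, never from a script. Its arguments are lists of equal length, an entry for each row: "claw": the finger opening in m, from 0 to 0.0854; "offset": the shift along the world's x, y, z in m, a list of three; "spin": the turn about the world's z in degrees. A call has 1 to 10 rows; each row is the pose to reach, as a shift and turn from the pose commanded when the call began; what a row does not reach only later rows make up. A row lasts 1/12 s, in which the tool goes at most 41.7 mm and 7.16 degrees, less where a joint would pass 70% of its speed; a pose out of reach is approached as far as the arm can. A call with a gripper value outside its range is refused whole. The fingers move at their own pace and stop on an object; "newtons" is the grip in N (left out, the last holds). Time passes only in rows, so rows that repeat a pose let the fingers close. It gives the time, the measured TCP pose, the force, the opening and the grip force at its end, in the units of the state.
- bot.state(): the state, without advancing time (a new reading comes with each control period).
- bot.read_camera(name): name is "scene" or "top" or "wrist"; returns a dict with "pixels" (384x512x3 uint8, red, green, blue), "z_map" (384x512 float32, m along the optical axis (not along the pixel's ray), 0 where there is no reading), "fx", "fy", "cx", "cy" (pixels), "D" ([k1, k2, p1, p2, k3] as OpenCV has them; the pictures are not rectified), "world_from_camera" (4x4, takes a point from camera to world coordinates); the wrist camera has in their place "T_tool_cam" (4x4, takes a point from camera to tool coordinates, whose origin is the TCP and whose axes are the flange's). Camera axes: x right, y down, z forward; pixel columns grow to the right and rows downward; lengths in m; the calibration is good to about 2 mm. A picture is of the moment at which its call begins: read the wrist's pose just before it.
- bot.close_job(): hands the job in; it is judged then, once.
The state is a dict: "time": time; "qpos": joint angles; "joint_vel": joint speeds; "joint_torque": joint torques, N m; "eef_pos": TCP position; "tcp_rot": TCP orientation; "force": force on the tool from outside, world axes, zero at the start; "wrist_torque": the same for the moment, N m; "gripper_width": finger opening in m; "grasp_force": force on a finger pad.
Only numpy, scipy, OpenCV 4.12 (cv2) and the standard library are available. Lean on these libraries where they do the work, as an engineer would, in place of code of your own. Each camera call takes 0.05 s, during which the arm holds its last target. There are 200 camera calls.

## Task

On the grain photometer, turn the turntable by its upright peg until the tall capped cup clicks in under the measuring head; only then pull the spring-return shutter handle out towards the robot until its pointer lies on the white mark plate, and keep it there. The program finishes while still holding the handle at the mark, for the reading is taken then; letting go closes the shutter. Leave the brown bottle, the steel bowl and the tube rack where they stand.

Things in the scene. Friction and masses are not known exactly. Their poses are not given: they have to be found in the camera images.
- instrument: The photometer, fixed: grey deck, top 30 mm up, x -0.115 to 0.105, y -0.24 to 0.12 in its own frame; white housing 80 mm high beyond x = 0.105; white column 44 mm wide, 143 mm high, with a head overhanging x 0.03 to 0.12, y -0.022 to 0.022, from 103 mm up. Origin at bench height below the turntable's axis; x from the robot's side to the housing, y left, z up. All heights here are above the bench.
- pivot (a point): Centre of the turntable's top face, on its upright axis, 45 mm above the bench.
- turntable (a joint): Angle of the turntable (dark steel disc, 170 mm across), rad, counter-clockwise from above. Detents at 0, 1.047, 2.094 (60 degrees apart), stops at -0.3 and 2.4; starts near 0. At 1.047 (within 0.09 needed) the tall cup is under the head and the peg points to the instrument's -x. Turning takes under 5 N at the peg; let go within 0.4 of 1.047 it settles within 0.06 of it.
- peg (a point): Centre of the top of the upright steel grip peg, 16 mm in diameter, 57 mm tall, top 102 mm up, 70 mm from the axis, across the axis from the tall cup. No cup is within 80 mm of it; only the low hub (24 mm across, 6 mm high) at the axis.
- tall_cup (a point): Centre of the cap of the tall capped cup: steel, grey cap 41 mm across, 37 mm high, 57 mm from the axis, middle one of three; the others are low open steel dishes (42 mm across, 16 mm high) 60 degrees to either side. All are fixed to the turntable.
- head (a point): Centre of the lower face of the round black snout (36 mm across) of the measuring head, 103 mm above the bench.
- shutter: Shutter slide, right of the turntable: steel rod (10 mm, axis 45 mm up) from the housing, ending in an upright black handle plate 12 mm thick (x), 40 mm wide (y), from 32 to 105 mm up, 75 mm before the housing when home. Origin at the plate's centre, 30 mm up; axes as the instrument's. Slides along -x by up to 80 mm; spring 4 N at home, 0.8 N more per 10 mm.
- handle (a point): Centre of the top edge of the shutter's handle plate, 105 mm up.
- pointer (a point): Tip of the thin steel pointer that sticks out to the right (instrument's -y) of the handle plate, level with the plate's middle in x, 50 mm up; it moves with the handle.
- mark (a point): Middle of the inner edge of the top of the white mark plate (10 mm wide along the instrument's x, 22 mm along y) clipped on the rail at the deck's right edge, 50 mm up; axes as the instrument's. Fixed, 35 to 55 mm nearer the robot's side than the pointer at home. The pointer must end within 5 mm of this point along x.
- bottle: Bystander: brown glass bottle, 68 mm across, 150 mm high, standing loose on the bench; origin at the centre of its base.
- bowl: Bystander: steel bowl, 120 mm across, 55 mm high, loose on the bench; origin under its centre.
- tube_rack: Bystander: blue rack of capped tubes, 60 x 150 mm, 94 mm high, loose on the bench; origin under its centre.

How it is judged:
On the way, in this order (a step that is already met when the one before it is completed fails the run):
1. the turntable rests in the detent with the tall cup under the head (value of joint turntable between 0.957 and 1.137 rad and velocity of joint turntable between -0.1 and 0.1 rad/s), for 0.3 s.
2. the shutter's pointer is on the mark plate, held by the fingers (value of joint turntable between 0.957 and 1.137 rad and x of pointer in the frame of mark between -0.005 and 0.005 m and contact force between the fingers and shutter above 2 N), for 0.3 s.
At the end, for the whole second after the job is handed in: Through the last second the turntable is within 0.09 rad of the detent that puts the tall cup under the head, and the fingers hold the shutter handle (contact over 2 N), still, with its pointer within 5 mm of the middle of the mark plate along the slide (all of step 2 and linear speed of shutter below 0.02 m/s); the arm keeps its last pose, push and grip.
It fails at once if the shutter is pulled out while the tall cup is not under the measuring head (distance of pointer from where it was at the start of the episode above 0.015 m and (value of joint turntable below 0.897 rad or value of joint turntable above 1.197 rad)).
It fails at once if the brown bottle is shifted by more than 30 mm or tipped (distance of bottle from where it was at the start of the episode above 0.03 m or angle between bottle's own z axis and vertical above 0.35 rad).
It fails at once if the steel bowl is shifted by more than 30 mm or tipped (distance of bowl from where it was at the start of the episode above 0.03 m or angle between bowl's own z axis and vertical above 0.35 rad).
It fails at once if the tube rack is shifted by more than 30 mm or tipped (distance of tube_rack from where it was at the start of the episode above 0.03 m or angle between tube_rack's own z axis and vertical above 0.35 rad).
It also fails if it takes over 48 s, if anything falls off the work surface, if the arm or the gripper's body presses on something with over 40 N, if the wrist force passes 120 N, or if a joint passes its speed limit or range.

## Working session

There is one attempt and no reset: what is moved stays moved. The work goes in short steps, Python scripts to look and compute and a tool call to move; the robot and the scene stay as the last step left them, time stands still between calls to the robot, and variables do not carry over. Pictures are saved under pics/ and viewed, at most 10 in all, crops included, and the job is handed in when it is done.

Besides the shell and the picture viewer there is one more tool, called after "Emit:" as a command line: name --pt "numbers of a row" for each row, then --argument value for the rest. servo_tool: Moves the arm, as the interface text tells. Its arguments: {"type":"object","properties":{"claw":{"type":"array"},"offset":{"type":"array"},"spin":{"type":"array"},"newtons":{"type":"number"}},"required":["claw","offset","spin"]}

```bash
mkdir -p pics; cat > h.py <<'E'
import numpy as np, cv2
from cell import bot
def snap(n,f):
    s=bot.state(); c=bot.read_camera(n); cv2.imwrite(f'pics/{f}.png',c['pixels'][:,:,::-1]); np.savez(f'pics/{f}.npz',s=np.r_[s['eef_pos'],s['tcp_rot']],**c); return c
def pt(f,u,v,z=None):
    """world point of pixel: by depth, or by meeting the plane height z"""
    c=np.load(f'pics/{f}.npz'); K=np.array([[c['fx'],0,c['cx']],[0,c['fy'],c['cy']],[0,0,1]],float)
    x,y=cv2.undistortPoints(np.array([[[u,v]]],float),K,c['D'])[0,0]
    if 'world_from_camera' in c: T=c['world_from_camera']
    else:
        W=np.eye(4);W[:3,:3]=cv2.Rodrigues(c['s'][3:])[0];W[:3,3]=c['s'][:3];T=W@c['T_tool_cam']
    r=T[:3,:3]@np.array([x,y,1]); 
    d=c['z_map'][int(round(v)),int(round(u))] if z is None else (z-T[2,3])/r[2]
    return T[:3,3]+d*r
E
python3 - <<'E'
from h import *
a=snap('top','top'); b=snap('scene','scene')
cv2.imwrite('pics/both.png',cv2.resize(np.vstack([a['pixels'],b['pixels']])[:,:,::-1],None,fx=.78,fy=.78))
print(bot.state()); print(a['world_from_camera'])
E
```

```text
{'time': 0.1, 'qpos': array([ 9.15703232e-01,  1.81499225e-01,  1.60788627e+00, -3.49754042e-05,
        1.35382578e+00, -2.06280714e-01]), 'joint_vel': array([-0.00023771, -0.0025143 , -0.00234808,  0.00075471,  0.00072072,
       -0.00120877]), 'joint_torque': array([-2.96997787e-04, -4.45883489e+01, -3.52238059e+01, -2.61525201e-04,
        4.21135148e-03,  3.24762527e-05]), 'eef_pos': array([0.24916425, 0.51765767, 0.2304665 ]), 'tcp_rot': array([-6.98935463e-01, -3.06219490e+00,  2.33226180e-03]), 'force': array([-0.17457707, -0.231082  ,  0.12142662]), 'wrist_torque': array([ 0.00501691,  0.06298103, -0.04115135]), 'grasp_force': 0.0, 'gripper_width': 0.08516473839163335}
[[ 0.02435477 -0.99342954  0.11182395  0.49065182]
 [-0.99969716 -0.02380737  0.00622804  0.03379556]
 [-0.00352489 -0.11194176 -0.99370852  1.32384507]
 [ 0.          0.          0.          1.        ]]
```

View pics/both.png

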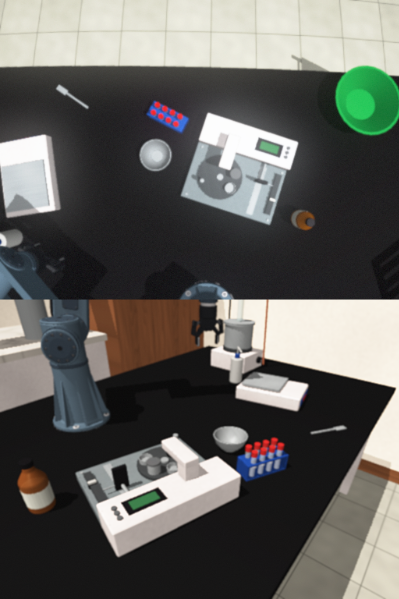

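```bash
python3 - <<'E'
from h import *
a=cv2.imread('pics/top.png')[135:305,215:415]
cv2.imwrite('pics/topc.png',cv2.resize(a,None,fx=3.5,fy=3.5,interpolation=cv2.INTER_CUBIC))
E
```

```text
(no output)
```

View pics/topc.png

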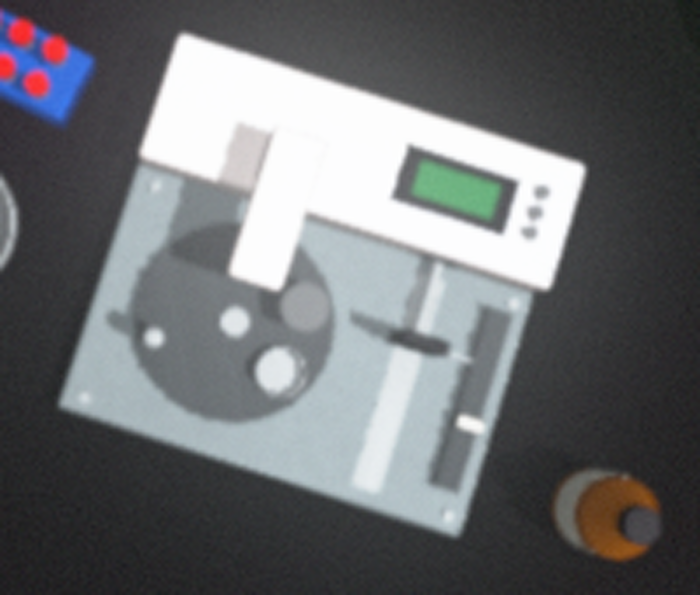

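The crop shows, in crop pixels, the deck's near corners at (60,407) and (461,537), the hub at (235,322) and the peg top at (153,337). The handle plate is at (420,343), the pointer tip at about (466,359) and the white mark at (470,424). The bottle stands to the right of the near corner.

```bash
python3 - <<'E'
from h import *
P=lambda u,v,z=None: pt('top',215+(u+.5)/3.5-.5,135+(v+.5)/3.5-.5,z)
c1,c2=P(60,407,.03),P(461,537,.03); t=P(141,160,.03)
hub=P(235,322,.051); print('corners',c1,c2,np.linalg.norm(c1-c2),'exp .36')
e=(c1-c2);yaw=np.arctan2(-e[0],e[1]);print('yaw',np.degrees(yaw))
R=np.array([[np.cos(yaw),-np.sin(yaw)],[np.sin(yaw),np.cos(yaw)]])
O=hub[:2]; O2=(c1[:2]-R@[-.115,.12]+c2[:2]-R@[-.115,-.24])/2
print('O',O,O2)
for n,u,v,z in [('peg',153,337,.102),('cap',305,305,.082),('handle',420,343,.105),('handleL',392,335,.105),('handleR',447,351,.105),('pointer',466,359,.05),('mark',470,424,.05),('bottlecap',640,524,.15),('peg0',153,337,None),('handle0',420,343,None),('mark0',470,424,None)]:
    p=P(u,v,z);print(n,p.round(4),'inst',(R.T@(p[:2]-O)).round(4))
E
```

```text
corners [0.44619841 0.10260908 0.03      ] [ 0.34288924 -0.24150818  0.03      ] 0.35929024106785346 exp .36
yaw -16.710546458471313
O [ 0.52156761 -0.04363114] [ 0.52193954 -0.04505011]
peg [0.5067 0.0254 0.102 ] inst [-0.0341  0.0618]
cap [ 0.536  -0.0991  0.082 ] inst [ 0.0298 -0.049 ]
handle [ 0.5065 -0.1904  0.105 ] inst [ 0.0277 -0.1449]
handleL [ 0.5125 -0.1675  0.105 ] inst [ 0.0269 -0.1212]
handleR [ 0.5004 -0.2124  0.105 ] inst [ 0.0283 -0.1678]
pointer [ 0.4944 -0.2398  0.05  ] inst [ 0.0304 -0.1957]
mark [ 0.4398 -0.2437  0.05  ] inst [-0.0208 -0.2152]
bottlecap [ 0.3675 -0.3579  0.15  ] inst [-0.0572 -0.3453]
peg0 [0.5067 0.0254 0.1012] inst [-0.0341  0.0618]
handle0 [ 0.5064 -0.1895  0.1095] inst [ 0.0274 -0.1441]
mark0 [ 0.44   -0.2426  0.0552] inst [-0.0209 -0.214 ]
```

The numbers agree with the given sizes: deck 359 mm against 360, peg radius 70.6 mm, handle at x = 0.028, and mark about 51 mm from the pointer. I'll move above the peg.

Emit:
servo_tool --claw '[0.085,0.085,0.085,0.085,0.085,0.085,0.085,0.085,0.085,0.085]' --pt "0.018 -0.035 0" --pt "0.036 -0.07 0" --pt "0.054 -0.105 0" --pt "0.072 -0.14 0" --pt "0.09 -0.175 0" --pt "0.108 -0.21 0" --pt "0.126 -0.245 0" --pt "0.144 -0.28 0" --pt "0.162 -0.315 0" --pt "0.18 -0.35 0" --spin '[-2,-4,-6,-8,-10,-12,-14,-16,-18,-19]' --newtons 30

```text
time: 0.93
eef_pos: [0.4297, 0.1663, 0.2312]
tcp_rot: [-1.197, -2.904, 0.0]
force: [1.2, 1.2, 0.8]
gripper_width: 0.0848
grasp_force: 0.0
```

Emit:
servo_tool --claw '[0.06,0.06,0.06,0.06,0.06,0.06,0.06]' --pt "0.019 -0.035 0" --pt "0.038 -0.07 0" --pt "0.057 -0.105 0" --pt "0.07 -0.13 0" --pt "0.077 -0.143 0" --pt "0.077 -0.143 0" --pt "0.077 -0.143 0" --spin '[0,0,0,0,0,0,0]'

```text
time: 1.52
eef_pos: [0.5061, 0.0251, 0.2307]
tcp_rot: [-1.196, -2.903, -0.0]
force: [-0.3, -0.4, -0.2]
gripper_width: 0.0599
grasp_force: 0.0
```

```bash
python3 - <<'E'
from h import *
c=snap('wrist','w1'); print(bot.state()['eef_pos'],bot.state()['tcp_rot'])
cv2.imwrite('pics/w1b.png',cv2.resize(c['pixels'][:,:,::-1],None,fx=1.5,fy=1.5))
E
```

```text
[0.50578341 0.02592795 0.23082273] [-1.19437298e+00 -2.90402280e+00 -3.95525822e-04]
```

View pics/w1b.png

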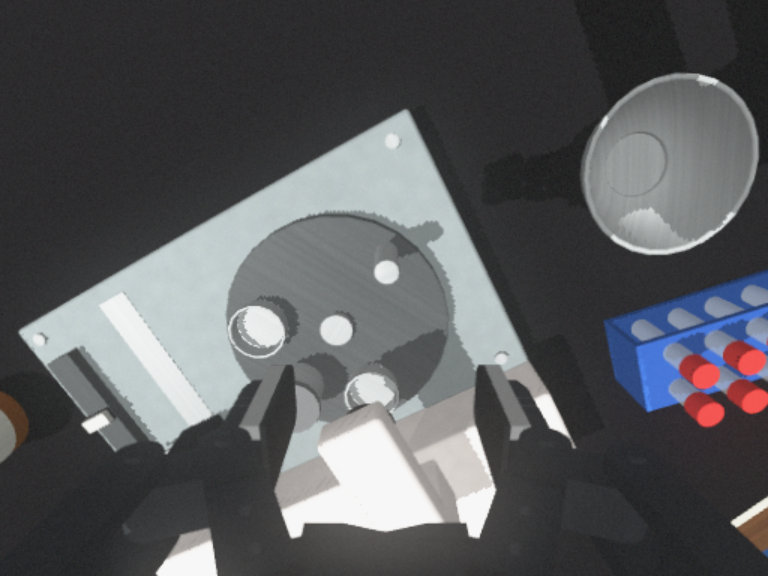

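The wrist view shows the peg top at (387,271), the hub at (336,330) and the mark plate at about (98,421). The fingers lie along the planned line.

```bash
python3 - <<'E'
from h import *
P=lambda u,v,z=None: pt('w1',(u+.5)/1.5-.5,(v+.5)/1.5-.5,z)
for n,u,v,z in [('peg',387,271,.102),('pegd',387,271,None),('hub',336,330,.051),('mark',98,421,.05),('markd',98,421,None),('c2',22,331,.03),('c1',407,110,.03)]: print(n,P(u,v,z).round(4))
print(bot.state()['eef_pos'])
E
```

```text
peg [0.5039 0.0281 0.102 ]
pegd [0.5037 0.0283 0.1031]
hub [ 0.5197 -0.0408  0.051 ]
mark [ 0.4379 -0.2381  0.05  ]
markd [ 0.4378 -0.2397  0.0484]
c2 [ 0.3441 -0.232   0.03  ]
c1 [0.446  0.1056 0.03  ]
[0.50578341 0.02592795 0.23082273]
```

Emit:
servo_tool --claw '[0.06,0.06,0.06,0.06,0.06,0.06,0.06,0.06]' --pt "0 0 -0.025" --pt "0 0.001 -0.055" --pt "-0.001 0.001 -0.085" --pt "-0.001 0.001 -0.115" --pt "-0.001 0.001 -0.14" --pt "-0.001 0.001 -0.155" --pt "-0.001 0.001 -0.16" --pt "-0.001 0.001 -0.16" --spin '[0,0,0,0,0,0,0,0]'

```text
time: 2.23
eef_pos: [0.5038, 0.0278, 0.0701]
tcp_rot: [-1.191, -2.904, 0.001]
force: [0.4, 0.6, -0.7]
gripper_width: 0.0599
grasp_force: 0.0
```

Emit:
servo_tool --claw '[0.008,0.008,0.008,0.008,0.008,0.008,0.008,0.008]' --pt "0 0 0" --pt "0 0 0" --pt "0 0 0" --pt "0 0 0" --pt "0 0 0" --pt "0 0 0" --pt "0 0 0" --pt "0 0 0" --spin '[0,0,0,0,0,0,0,0]' --newtons 25

```text
time: 2.9
eef_pos: [0.5065, 0.0261, 0.0727]
tcp_rot: [1.195, 2.903, 0.002]
force: [-1.3, 2.6, 6.3]
gripper_width: 0.015
grasp_force: 25.2
```

Emit:
servo_tool --claw '[0.008,0.008,0.008,0.008,0.008,0.008,0.008,0.008,0.008,0.008]' --pt "-0.006 -0.0015 0" --pt "-0.0117 -0.0038 0" --pt "-0.0173 -0.0065 0" --pt "-0.0226 -0.0096 0" --pt "-0.0276 -0.0132 0" --pt "-0.0323 -0.0172 0" --pt "-0.0366 -0.0216 0" --pt "-0.0405 -0.0264 0" --pt "-0.044 -0.0315 0" --pt "-0.0471 -0.0369 0" --spin '[0,0,0,0,0,0,0,0,0,0]'

```text
time: 3.73
eef_pos: [0.4587, -0.0108, 0.0721]
tcp_rot: [1.194, 2.905, 0.001]
force: [-1.3, 3.6, 7.6]
gripper_width: 0.0153
grasp_force: 26.5
```

Emit:
servo_tool --claw '[0.008,0.008,0.008,0.008,0.008,0.008,0.008]' --pt "-0.0025 -0.006 0" --pt "-0.0047 -0.0118 0" --pt "-0.0047 -0.0118 0" --pt "-0.0047 -0.0118 0" --pt "-0.0047 -0.0118 0" --pt "-0.0047 -0.0118 0" --pt "-0.0047 -0.0118 0" --spin '[0,0,0,0,0,0,0]'

```text
time: 4.32
eef_pos: [0.4537, -0.0229, 0.072]
tcp_rot: [1.195, 2.905, -0.0]
force: [-2.4, 1.4, 9.0]
gripper_width: 0.0153
grasp_force: 26.7
```

Emit:
servo_tool --claw '[0.05,0.05,0.05,0.05,0.05,0.05,0.05,0.05,0.05,0.05]' --pt "0 0 0" --pt "0 0 0" --pt "0 0 0" --pt "0 0 0" --pt "0 0 0.015" --pt "0 0 0.04" --pt "0 0 0.07" --pt "0 0 0.1" --pt "0 0 0.13" --pt "0 0 0.15" --spin '[0,0,0,0,0,0,0,0,0,0]'

```text
time: 5.15
eef_pos: [0.4545, -0.023, 0.2242]
tcp_rot: [1.194, 2.903, 0.0]
force: [1.0, -0.0, 0.6]
gripper_width: 0.0498
grasp_force: 0.0
```

Emit:
servo_tool --claw '[0.05,0.05,0.05,0.05,0.05,0.05,0.05,0.05,0.05,0.05]' --pt "0 -0.017 0" --pt "0 -0.034 0" --pt "0 -0.051 0" --pt "0 -0.068 0" --pt "0 -0.085 0" --pt "0 -0.102 0" --pt "0 -0.119 0" --pt "0 -0.136 0" --pt "0 -0.155 0" --pt "0 -0.167 0" --spin '[-6,-13,-20,-27,-34,-41,-48,-55,-62,-62]'

```text
time: 5.98
eef_pos: [0.4535, -0.1912, 0.2211]
tcp_rot: [2.525, 1.868, -0.001]
force: [-0.5, -0.3, -0.1]
gripper_width: 0.0501
grasp_force: 0.0
```

```bash
python3 - <<'E'
from h import *
c=snap('wrist','w2'); a=snap('top','top2'); print(np.load('pics/w2.npz')['s'])
cv2.imwrite('pics/w2b.png',cv2.resize(c['pixels'][:,:,::-1],None,fx=1.5,fy=1.5))
cv2.imwrite('pics/top2c.png',cv2.resize(a['pixels'][135:305,215:415,::-1],None,fx=3.5,fy=3.5,interpolation=cv2.INTER_CUBIC))
E
```

```text
[ 4.53466366e-01 -1.91191416e-01  2.21078937e-01  2.52543153e+00
  1.86849366e+00 -6.54020673e-04]
```

View pics/w2b.png

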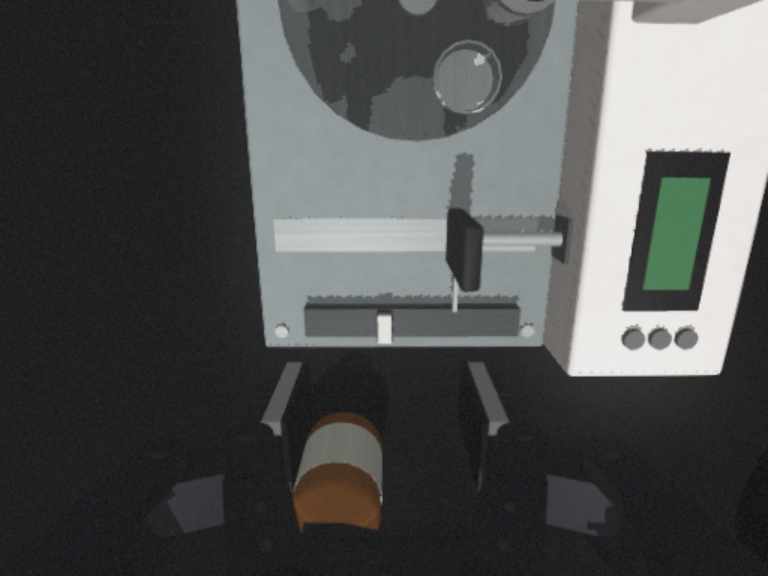

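View pics/top2c.png

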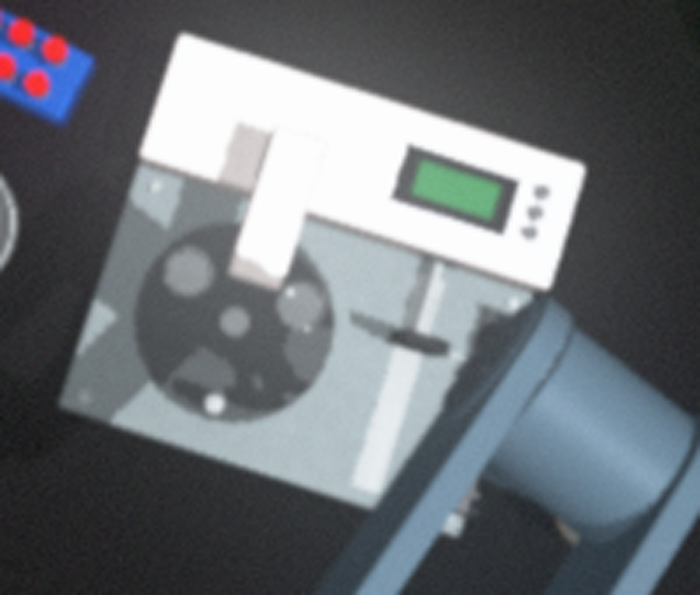

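The wrist view shows the pointer tip at (455,310), the mark's inner edge at (384,313) and the handle top around (465,250). In the top view the peg top is at (215,404), pointing to the robot, and the tall cup is hidden under the head.

```bash
python3 - <<'E'
from h import *
yaw=np.radians(-16.7);R=np.array([[np.cos(yaw),-np.sin(yaw)],[np.sin(yaw),np.cos(yaw)]]);O=np.array([.521,-.0425])
P=lambda u,v,z=None: pt('w2',(u+.5)/1.5-.5,(v+.5)/1.5-.5,z)
I=lambda p:(R.T@(p[:2]-O)).round(4)
for n,u,v,z in [('pointer',455,310,.05),('pointer base',456,285,.05),('markL',377,313,.05),('markR',392,313,.05),('mark',384,327,None),('h',475,250,None),('h2',466,250,None),('h3',458,250,None)]:
    p=P(u,v,z);print(n,p.round(4),I(p))
p=pt('top2',215+215.5/3.5-.5,135+404.5/3.5-.5,.102);q=pt('top2',215+235.5/3.5-.5,135+322.5/3.5-.5,.051)
d=R.T@(p-q)[:2];print('peg ang-120',np.radians(np.degrees(np.arctan2(d[1],d[0]))%360-120),np.hypot(*d))
# handle top cloud
c=np.load('pics/w2.npz');L=[P(u*1.5,v*1.5) for v in range(135,197) for u in range(294,326)]
L=np.array([x for x in L if .099<x[2]<.111]);A=np.array([I(x) for x in L]);print(len(A),np.percentile(A,[2,50,98],axis=0),np.median(L,axis=0))
E
```

```text
pointer [ 0.4905 -0.2421  0.05  ] [ 0.0281 -0.2   ]
pointer base [ 0.4958 -0.2241  0.05  ] [ 0.0281 -0.1812]
markL [ 0.4363 -0.2279  0.05  ] [-0.0279 -0.2019]
markR [ 0.4466 -0.231   0.05  ] [-0.0171 -0.202 ]
mark [ 0.4379 -0.2395  0.0505] [-0.0229 -0.2126]
h [ 0.5079 -0.1883  0.1047] [ 0.0293 -0.1435]
h2 [ 0.5029 -0.1868  0.1049] [ 0.0242 -0.1434]
h3 [ 0.5    -0.1897  0.089 ] [ 0.0222 -0.147 ]
peg ang-120 1.0789973563841868 0.06978806786240109
636 [[ 0.022   -0.16646]
 [ 0.0272  -0.1471 ]
 [ 0.0335  -0.1292 ]] [ 0.50477717 -0.19105634  0.10461055]
```

Turntable angle is about 1.08, within range, and the required pull is about 50.7 mm along (-0.958, 0.287). I'll go to the handle.

Emit:
servo_tool --claw '[0.05,0.05,0.05,0.05,0.05,0.05,0.05,0.05,0.05,0.05]' --pt "0.02 0 0" --pt "0.04 0 0" --pt "0.0515 0 0" --pt "0.0515 0 0" --pt "0.0515 0 -0.03" --pt "0.0515 0 -0.06" --pt "0.0515 0 -0.09" --pt "0.0515 0 -0.12" --pt "0.0515 0 -0.145" --pt "0.0515 0 -0.152" --spin '[0,0,0,0,0,0,0,0,0,0]'

```text
time: 6.92
eef_pos: [0.5018, -0.187, 0.0651]
tcp_rot: [-2.512, -1.874, 0.004]
force: [-0.6, 0.6, 0.5]
gripper_width: 0.0499
grasp_force: 0.0
```

Emit:
servo_tool --claw '[0.05,0.05,0.005,0.005,0.005,0.005,0.005,0.005,0.005,0.005]' --pt "0 0 0" --pt "0 0 0" --pt "0 0 0" --pt "0 0 0" --pt "0 0 0" --pt "0 0 0" --pt "0 0 0" --pt "0 0 0" --pt "0 0 0" --pt "0 0 0" --spin '[0,0,0,0,0,0,0,0,0,0]' --newtons 50

```text
time: 7.75
eef_pos: [0.506, -0.1902, 0.071]
tcp_rot: [2.519, 1.874, 0.001]
force: [-1.3, 0.6, 6.7]
gripper_width: 0.0112
grasp_force: 49.6
```

```bash
python3 - <<'E'
from h import *
c=snap('wrist','w3'); print(np.load('pics/w3.npz')['s'],bot.state()['force'])
cv2.imwrite('pics/w3b.png',cv2.resize(c['pixels'][:,:,::-1],None,fx=1.5,fy=1.5))
E
```

```text
[ 5.06037477e-01 -1.90159801e-01  7.09558610e-02  2.51901121e+00
  1.87369833e+00  1.28209948e-03] [-1.27168463  1.90504591  6.71898512]
```

View pics/w3b.png

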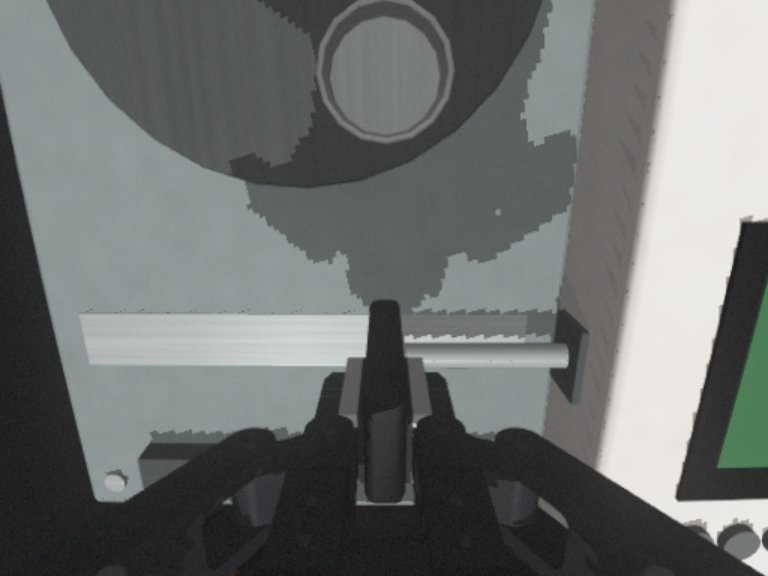

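The handle is gripped centrally between the pads (x near 384), still at home; the mark is hidden behind the fingers. I'll pull 50.7 mm.

Emit:
servo_tool --claw '[0.005,0.005,0.005,0.005,0.005,0.005,0.005,0.005,0.005,0.005]' --pt "-0.006 0.0018 0" --pt "-0.012 0.0036 0" --pt "-0.018 0.0054 0" --pt "-0.024 0.0072 0" --pt "-0.03 0.009 0" --pt "-0.036 0.0108 0" --pt "-0.042 0.0126 0" --pt "-0.0486 0.0146 0" --pt "-0.0486 0.0146 0" --pt "-0.0486 0.0146 0" --spin '[0,0,0,0,0,0,0,0,0,0]'

```text
time: 8.63
eef_pos: [0.4587, -0.1758, 0.071]
tcp_rot: [2.517, 1.871, 0.005]
force: [7.8, 0.7, 1.4]
gripper_width: 0.0112
grasp_force: 50.3
```

Emit:
servo_tool --claw '[0.005,0.005,0.005,0.005]' --pt "0 0 0" --pt "0 0 0" --pt "0 0 0" --pt "0 0 0" --spin '[0,0,0,0]'

```text
time: 8.97
eef_pos: [0.459, -0.1759, 0.071]
tcp_rot: [2.517, 1.871, 0.005]
force: [7.3, 0.4, 2.1]
gripper_width: 0.0112
grasp_force: 50.3
```

```bash
python3 - <<'E'
from h import *
snap('top','top3'); b=snap('scene','scene3'); s=bot.state(); print(s['eef_pos'],s['force'],s['grasp_force'])
c=cv2.imread('pics/top3.png')[190:290,280:380]
d=cv2.imread('pics/scene3.png')[170:300,90:240]
cv2.imwrite('pics/f.png',np.hstack([cv2.resize(c,(400,400),interpolation=2),cv2.resize(d,(400,400),interpolation=2)]))
E
```

```text
[ 0.45895743 -0.1759322   0.07099371] [8.71342427 0.06346173 2.64918286] 50.34892380237579
```

View pics/f.png

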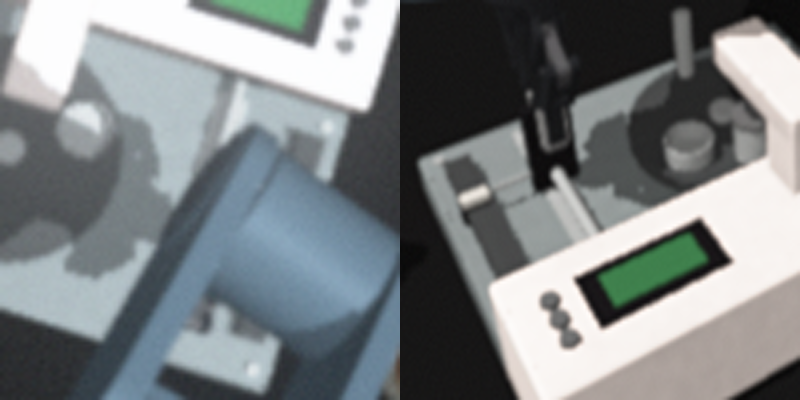

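The scene crop shows the pointer running to the mark plate at about (490,190). The measured travel is 49.2 mm because of spring give, so I'll nudge 1.5 mm more and check closer.

Emit:
servo_tool --claw '[0.005,0.005,0.005,0.005,0.005,0.005]' --pt "-0.0007 0.0002 0" --pt "-0.0015 0.0004 0" --pt "-0.0015 0.0004 0" --pt "-0.0015 0.0004 0" --pt "-0.0015 0.0004 0" --pt "-0.0015 0.0004 0" --spin '[0,0,0,0,0,0]'

```text
time: 9.57
eef_pos: [0.4576, -0.1755, 0.071]
tcp_rot: [2.517, 1.871, 0.005]
force: [7.9, -0.0, 2.5]
gripper_width: 0.0114
grasp_force: 50.4
```

```bash
python3 - <<'E'
from h import *
snap('scene','scene4'); s=bot.state(); print(s['eef_pos'],s['force'],s['grasp_force'])
d=cv2.imread('pics/scene4.png')[215:255,100:160]
cv2.imwrite('pics/g.png',cv2.resize(d,None,fx=10,fy=10,interpolation=2))
E
```

```text
[ 0.45756739 -0.1755134   0.07099569] [8.09136755 1.07334116 1.94142479] 50.384060740470886
```

View pics/g.png

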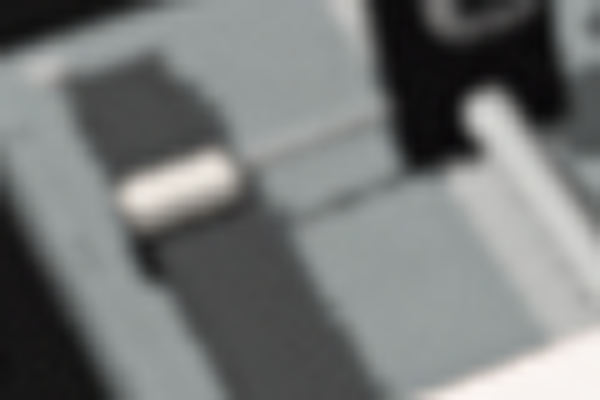

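The crop shows the pointer tip at (248,163), meeting the inner end of the white plate, which spans rows 150 to 190 at column 235. I'll check it numerically.

```bash
python3 - <<'E'
from h import *
yaw=np.radians(-16.7);R=np.array([[np.cos(yaw),-np.sin(yaw)],[np.sin(yaw),np.cos(yaw)]]);O=np.array([.521,-.0425])
for n,u,v in [('tip',248,163),('base',370,118),('e1',228,150),('e2',240,190),('o1',118,190),('o2',128,225)]:
    p=pt('scene4',100+(u+.5)/10-.5,215+(v+.5)/10-.5,.05);print(n,p.round(4),(R.T@(p[:2]-O)).round(4))
E
```

```text
tip [ 0.4452 -0.2285  0.05  ] [-0.0191 -0.1999]
base [ 0.4527 -0.2024  0.05  ] [-0.0195 -0.1728]
e1 [ 0.4381 -0.2287  0.05  ] [-0.0259 -0.2021]
e2 [ 0.4515 -0.2349  0.05  ] [-0.0112 -0.2043]
o1 [ 0.4315 -0.2515  0.05  ] [-0.0257 -0.2259]
o2 [ 0.4431 -0.2567  0.05  ] [-0.0131 -0.2276]
```

The near edge of the mark is at -0.0258, so its middle is at about -0.0208. The pointer is at -0.0193, an error of about 1.5 mm, so I'll hand in.

```bash
python3 -c "
from cell import bot
print(bot.close_job())"
```

```text
the job is handed in; nothing more can be done
None
```

I turned the turntable so the tall cup sits under the head (about 1.08 rad by camera) and handed the job in still gripping the handle at 50 N, with the pointer measured about 1.5 mm from the middle of the mark (5 mm allowed); the judge returned no verdict.

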